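# Let the long spray can out of the gravity dispenser

### The arm

A 7-joint arm with a two-finger parallel gripper is mounted at the origin on the work surface. World frame = base frame: x ahead of the robot, y to its left, z up, the work surface at z = 0. Lengths are in mm, angles in rad, forces in N, time in s.
With the tool pointing down it reaches from about 425 to 1025 mm from the base axis. Payload 9.4 kg.
Tool frame: the origin (TCP) lies midway between the tips of the shut fingers; the grasp point (between the pads) lies 19 mm behind it; y points along the fingers, x is the direction in which the jaws open and shut, and the axes are right-handed (so a half turn about y gives the same grasp; the last joint's range is limited). The gripper opens to 85 mm and grips with 20 to 120 N. Pads are 22 mm wide; open, the fingers measure 114 mm over their backs; the gripper's body (76 mm by 85 mm) begins 54 mm behind the grasp point. The pads swing forward as they close: fully open they stand 13 mm farther back than shut.
Start: joints at [1.098, 0.599, -0.003, 1.599, 0.002, 0.943, -0.08], TCP at [279.511, -668.953, 208.075] pointing down, gripper open.
Joint ranges: [-2.57, 2.57], [-0.35, 1.97], [-1.29, 1.29], [0.11, 2.56], [-1.05, 4.19], [0.11, 1.86], [-2.63, 2.63]. Speed limits (rad/s): [2.22, 2.22, 3.01, 3.01, 3.14, 3.14, 3.14].

### API

Orientations are given as a unit quaternion [x, y, z, w].
In Python, from station import * gives the robot as it stands.
- The arm moves only by the tool carry_out, never from a script. Its argument "moves" is a list of rows, each a list of 6 numbers: the shift along the tool's x, y, z in m, then the turn, a rotation vector about the tool's x, y, z in degrees. A call has 1 to 12 rows; each row is the pose to reach, as a shift and turn from the pose measured when the call began, along the tool's axes at that moment; what a row does not reach only later rows make up. A row lasts 1/8 s, in which the tool goes at most 62.5 mm and 10.7 degrees, less where a joint would pass 70% of its speed; a pose out of reach is approached as far as the arm can. A call with a gripper value outside its range is refused whole. "claw" is the opening in per cent of the stroke, from 0 (shut) to 100 (fully open), set as the call begins (left out, the last holds). The fingers move at their own pace and stop on an object; the grip force is fixed at half the most. Time passes only in rows, so rows that repeat a pose let the fingers close. It gives the time, the measured TCP pose, the force and the opening at its end, in the units of the state.
- get_state(): the state, without advancing time (a new reading comes with each control period).
- capture(name): name is "scene" or "top" or "wrist"; returns the picture (480x640x3 uint8, red, green, blue); there is no depth.
- camera_info(name): a dict with "vfov" (degrees; the focal length in pixels is half the picture's height over the tangent of half this angle, whatever the lens; pixels are square), "cx", "cy" (the principal point, pixels), "R" (3x3) and "t" (3): a world point X has camera coordinates R X + t. Camera axes: x right, y down, z forward; pixel columns grow to the right and rows downward; lengths in mm; the calibration is good to about 2 mm. A picture is of the moment at which its call begins: read the wrist's pose just before it. camera_info takes no time and is no camera call; for the wrist camera it gives the pose at the moment of the call.
- close_job(): hands the job in, once; it reports no verdict.
The state is a dict: "clock": time; "qpos": joint angles; "dq": joint speeds; "effort": joint torques, N m; "eef_pos": TCP position; "tcp_rot": TCP orientation; "ft_force": force on the tool from outside, world axes, zero at the start; "moment": the same for the moment, N m; "grip_width": finger opening in mm.
Only numpy, scipy, OpenCV 4.12 (cv2) and the standard library are available. Lean on these libraries where they do the work, as an engineer would, in place of code of your own. Each camera call takes 0.05 s, during which the arm holds its last target. There are 200 camera calls.

### The job

Let the longer of the two lying spray cans out of the dispenser: press the paddle at the front of its own lane's rocker down so that the gate at the other end lifts, keep it down until the can has rolled to the front stop, then let go so that the gate drops shut again. Leave the shorter can waiting behind its gate. Do not touch, push or lift either can, and leave the things standing around where they are.

Things in the scene. Friction and masses are not known exactly. Their poses are not given: they have to be found in the camera images.
- dispenser: green can dispenser fixed to the bench, 340 mm deep (x), 282 mm wide (y). Origin on the bench under its centre, x towards the high end, y to its left. Two lanes 132 mm wide (centres y = +-0.069, low divider between) slope down 8 degrees to -x, floor 54 mm high at x = 0. Side walls 75 mm high in front (brackets 95 mm at x = -0.115), 125 mm behind the gates; front stop wall at x = -0.17, 75 mm high.
- rocker_left (a joint): aluminium rocker outside the dispenser's left (+y) wall, serves the left lane: paddle in front, pivot in the middle, gate plate across the lane at the rear. 0 = at rest, gate down; grows as the paddle goes down, stop at 0.55 rad. A can passes under the gate from about 0.35, well from 0.45. A spring shuts it when let go: about 2.5 N at the paddle at first, 5 N at full travel.
- rocker_right (a joint): aluminium rocker outside the dispenser's right (-y) wall, serves the right lane: paddle in front, pivot in the middle, gate plate across the lane at the rear. 0 = at rest, gate down; grows as the paddle goes down, stop at 0.55 rad. A can passes under the gate from about 0.35, well from 0.45. A spring shuts it when let go: about 2.5 N at the paddle at first, 5 N at full travel.
- paddle_left (a point): centre of the top face of the left rocker's paddle, a rubber-topped plate 50 mm (x) by 44 mm (y), 7 mm thick, in front of the dispenser; at rest at [-0.215, +0.165, 0.1095] in the dispenser's frame, it goes down 54 mm almost straight over the full travel. The pivot (axis along the dispenser's y) is 100 mm behind it (+x) and 35 mm lower. Nothing is under the paddle.
- paddle_right (a point): centre of the top face of the right rocker's paddle, a rubber-topped plate 50 mm (x) by 44 mm (y), 7 mm thick, in front of the dispenser; at rest at [-0.215, -0.165, 0.1095] in the dispenser's frame, it goes down 54 mm almost straight over the full travel. The pivot (axis along the dispenser's y) is 100 mm behind it (+x) and 35 mm lower. Nothing is under the paddle.
- long_can: the longer lying spray can: white, black cap, 52 mm diameter, 120 mm long. Origin at its centre, its axis along its own y. It lies across one lane (either one), held by the closed gate at x = 0 in the dispenser's frame. When the gate is up it rolls down by itself in about 1 s and comes to rest against the front stop, centre at x = -0.138.
- short_can: the shorter lying spray can: white, black cap, 52 mm diameter, 75 mm long. Origin at its centre, its axis along its own y. It lies across one lane (either one), held by the closed gate at x = 0 in the dispenser's frame. It must stay there behind its gate.
- standing_can: bystander: small white spray can standing upright in front of the dispenser between the two paddles, 44 mm diameter, 103 mm tall; origin at the centre of its underside
- paint_tin: bystander: paint tin standing on the bench, 68 mm diameter, 80 mm tall; origin at the centre of its underside
- carton: bystander: cardboard carton on the bench, 100 by 65 mm, 55 mm tall; origin at the centre of its underside
- tape_roll: bystander: tape roll lying flat on the bench, 90 mm outer diameter, 25 mm tall; origin at the centre of its underside
Mind the look-alikes: they are no part of the job. What is shaped like the short_can but orange is not meant.

How it is judged (in metres and radians):
On the way:
1. the gate of the long can's lane is lifted by its rocker (((y of long_can in the frame of dispenser above 0 m and value of joint rocker_left above 0.3 rad) or (y of long_can in the frame of dispenser below 0 m and value of joint rocker_right above 0.3 rad))), for 0.1 s.
At the end, for the whole second after the job is handed in: The long can lies at rest against the front stop (its centre within about 25 mm of where it rests there), the short can is still behind its gate, and both rockers are back (under 0.06 rad), gates shut (x of long_can in the frame of dispenser between -0.165 and -0.115 m and z of long_can in the frame of dispenser below 0.09 m and linear speed of long_can below 0.03 m/s and x of short_can in the frame of dispenser above 0.015 m and z of short_can in the frame of dispenser below 0.12 m and value of joint each of rocker_left, rocker_right below 0.06 rad); the robot touches nothing.
It fails at once if the robot touched one of the lying cans (contact force between any of the fingers, the arm and long_can above 0.5 N or contact force between any of the fingers, the arm and short_can above 0.5 N).
It fails at once if a can was lifted out of its lane (height (world z) of any of long_can, short_can above 0.13 m).
It fails at once if the short can got past its gate (x of short_can in the frame of dispenser below 0.005 m).
It fails at once if a bystander was moved by more than 20 mm or tipped over (distance of any of standing_can, paint_tin, carton, tape_roll from where it was at the start of the episode above 0.02 m or angle between any of standing_can, paint_tin, carton, tape_roll's own z axis and vertical above 0.3 rad).
It also fails if it takes over 38 s, if anything falls off the work surface, if the arm or the gripper's body presses on something with over 40 N, if the wrist force passes 120 N, or if a joint passes its speed limit or range.

## Working session

There is one attempt and no reset: what is moved stays moved. The work goes in short steps, Python scripts to look and compute and a tool call to move; the robot and the scene stay as the last step left them, time stands still between calls to the robot, and variables do not carry over. Pictures are saved under pics/ and viewed, about 8 in all and at most 12, crops included, and the job is handed in when it is done.

Besides the shell and the picture viewer there is one more tool, called after ">>>" in YAML: its name, and indented under it one key for each argument. carry_out: Moves the arm, as the interface text tells. Its arguments: {"type":"object","properties":{"moves":{"type":"array"},"claw":{"type":"number"}},"required":["moves"]}

```bash
mkdir -p pics; python3 - <<'E'
from station import *
import cv2
for n in("scene","top"):
    im=capture(n); cv2.imwrite(f"pics/{n}0.png",im[:,:,::-1])
    c=camera_info(n); print(n,c)
s=get_state(); print(s)
E
```

```text
scene {'vfov': 43.34521782221983, 'cx': 315.8215375727775, 'cy': 238.7149418479675, 'R': array([[ 0.34925102,  0.93681231, -0.02015964],
       [ 0.58351721, -0.23427278, -0.77757567],
       [-0.73316532,  0.25980561, -0.62846612]]), 't': array([-208.55179515, -287.87257483, 1802.29660032])}
top {'vfov': 51.19429058949592, 'cx': 317.8816493930891, 'cy': 239.07707229936986, 'R': array([[ 0.0131958 , -0.99990581,  0.00377511],
       [-0.99204469, -0.01356457, -0.12515322],
       [ 0.12519264, -0.00209358, -0.99213024]]), 't': array([ -37.77398956,  597.42654175, 1094.86715033])}
{'clock': 0.1, 'qpos': array([ 1.09829917,  0.60002645, -0.00255683,  1.60007323,  0.00179146,
        0.94292756, -0.0798015 ]), 'dq': array([-1.00258522e-03, -1.77826785e-03,  1.42068976e-03, -1.34875753e-03,
       -9.39735606e-04, -4.29537307e-05,  3.52954526e-06]), 'effort': array([ 5.40298308e-03, -7.77992177e+01,  1.57007016e+00, -2.58631057e+01,
        1.26964424e-02,  5.48050346e-03,  6.08300047e-05]), 'eef_pos': array([ 279.32967462, -668.51283904,  207.30830005]), 'tcp_rot': array([-0.58831307,  0.39236091, -0.39147428,  0.58880263]), 'ft_force': array([-0.45739794,  0.02106003, -0.35885697]), 'moment': array([ 0.00665368, -0.0219349 ,  0.01897288]), 'grip_width': 85.17605371932389}
```

View pics/scene0.png

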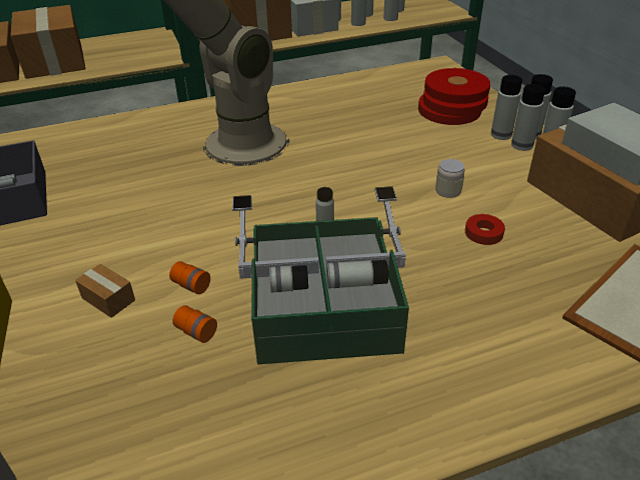

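View pics/top0.png

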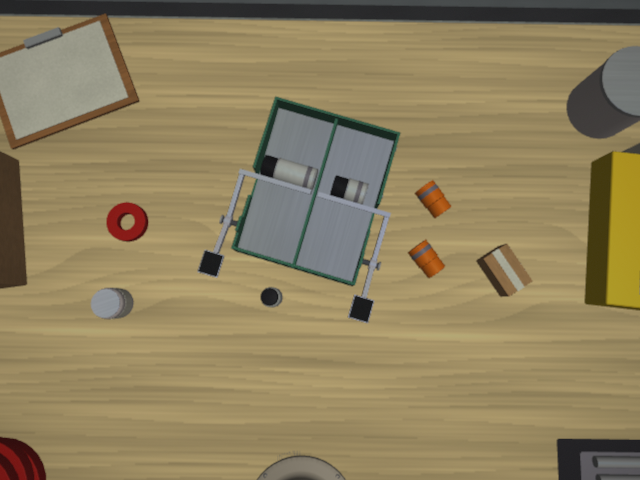

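Candidates: the long white can at top (289,172), in the left lane; the short white can at (350,189), in the right lane. The orange look-alikes are at (433,198) and (427,259). The paddles are at left (211,263) and right (361,309), and the standing can is at (271,297). I choose the left paddle. Next I measure it and check a crop.

```bash
cat > h.py <<'E'
import numpy as np, cv2
from station import *
def K(c): f=240/np.tan(np.radians(c["vfov"]/2)); return np.array([[f,0,c["cx"]],[0,f,c["cy"]],[0,0,1]])
def ray(c,uv):
    d=c["R"].T@np.linalg.solve(K(c),[*uv,1]); return -c["R"].T@c["t"],d
def onz(c,uv,z): o,d=ray(c,uv); return o+d*(z-o[2])/d[2]
def proj(c,X): p=K(c)@(c["R"]@np.asarray(X)+c["t"]); return p[:2]/p[2]
def blob(im,box,thr=45):
    x0,y0,x1,y1=box; m=(im[y0:y1,x0:x1].max(2)<thr).astype(np.uint8)
    n,_,st,ce=cv2.connectedComponentsWithStats(m); k=1+np.argmax(st[1:,4])
    return ce[k]+[x0,y0],st[k]
def tri(cs,uvs):
    P=[K(c)@np.c_[c["R"],c["t"]] for c in cs]
    X=cv2.triangulatePoints(P[0],P[1],*[np.float64(u).reshape(2,1) for u in uvs]).ravel(); return X[:3]/X[3]
E
python3 - <<'E'
from h import *
T,S=[camera_info(n) for n in("top","scene")]
t,s=[cv2.imread(f"pics/{n}0.png") for n in("top","scene")]
P={}
for k,bt,bs in(("L",(190,240,232,282),(370,180,402,202)),("R",(340,290,380,328),(228,190,258,212)),("cap",(255,284,285,310),(312,184,338,202))):
    u,a=blob(t,bt);v,b=blob(s,bs)
    P[k]=tri((T,S),(u,v)); print(k,u,a[2:],v,b[2:],"tri",P[k].round(1),"top@109.5",onz(T,u,109.5).round(1),"scene",onz(S,v,109.5).round(1))
d=onz(T,blob(t,(190,240,232,282))[0],109.5)-onz(T,blob(t,(340,290,380,328))[0],109.5)
yaw=np.arctan2(-d[0],d[1]);print("sep",np.linalg.norm(d),"yaw",yaw,np.degrees(yaw))
from scipy.spatial.transform import Rotation as R
q=get_state();print(R.from_quat(q["tcp_rot"]).as_matrix().round(3))
cv2.imwrite("pics/crop.png",np.vstack([cv2.resize(t[80:330,180:420],None,fx=2.2,fy=2.2)[:,:]]))
E
```

```text
L [210.33893557 263.07843137] [ 23  24 357] [385.29120879 192.63186813] [ 20  12 182] tri [535.1 196.2 108.8] top@109.5 [534.9 195.7 109.5] scene [536.  196.  109.5]
R [360.96467391 308.44293478] [ 23  24 368] [242.015625   201.55729167] [ 17  12 192] tri [ 444.7 -120.7  108.8] top@109.5 [ 444.6 -121.1  109.5] scene [ 445.8 -120.6  109.5]
cap [269.23831776 296.45327103] [ 17  16 214] [324.50285714 194.26285714] [ 14  14 175] tri [467.1  72.   93. ] top@109.5 [466.9  70.2 109.5] scene [489.4  63.9 109.5]
sep 329.4472499918135 yaw -0.2775795137865806 -15.904134619264516
[[ 0.386 -0.001  0.923]
 [-0.923  0.001  0.386]
 [-0.001 -1.    -0.   ]]
```

View pics/crop.png

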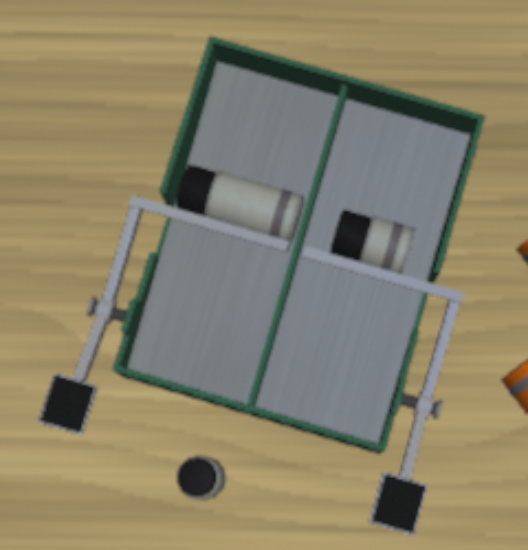

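The long can is confirmed in the left lane (crop 240,200). The left paddle is at (535,196,109) from both views, and the paddle separation is 329 mm (expected 330). I'll shut the jaws and travel high.

>>> carry_out:
  claw: 0
  moves:
    - [-0.02,-0.02,0.016,0,0,0]
    - [-0.06,-0.03,0.049,0,0,0]
    - [-0.105,-0.04,0.086,0,0,0]
    - [-0.15,-0.04,0.122,0,0,0]
    - [-0.195,-0.04,0.159,0,0,0]
    - [-0.24,-0.04,0.196,0,0,0]
    - [-0.285,-0.04,0.232,0,0,0]
    - [-0.33,-0.04,0.269,0,0,0]
    - [-0.375,-0.04,0.306,0,0,0]
    - [-0.42,-0.04,0.342,0,0,0]
    - [-0.45,-0.04,0.367,0,0,0]
    - [-0.46,-0.04,0.375,0,0,0]

```text
clock: 1.6
eef_pos: [448.4, -97.2, 247.8]
tcp_rot: [-0.589, 0.391, -0.39, 0.59]
ft_force: [-0.3, -0.6, 0.2]
grip_width: 0.0
```

>>> carry_out:
  moves:
    - [-0.025,0,0.02,0,0,0]
    - [-0.065,0,0.053,0,0,0]
    - [-0.105,0,0.086,0,0,0]
    - [-0.145,0,0.118,0,0,0]
    - [-0.185,0,0.151,0,0,0]
    - [-0.22,0,0.179,0,0,0]
    - [-0.237,0.04,0.193,0,0,0]
    - [-0.237,0.08,0.193,0,0,0]
    - [-0.237,0.1,0.193,0,0,0]
    - [-0.237,0.1,0.193,0,0,0]

```text
clock: 2.85
eef_pos: [533.3, 194.9, 146.6]
tcp_rot: [0.59, -0.392, 0.39, -0.588]
ft_force: [0.1, 0.1, 0.7]
grip_width: 0.0
```

```bash
python3 - <<'E'
from h import *
for n in("scene","top"): cv2.imwrite(f"pics/{n}1.png",capture(n)[:,:,::-1])
t=cv2.imread("pics/top1.png")[80:330,120:440]; s=cv2.imread("pics/scene1.png")[120:370,200:460]
cv2.imwrite("pics/a.png",np.hstack([cv2.resize(t,None,fx=1.35,fy=1.35),cv2.resize(s,None,fx=1.35,fy=1.35)]))
print(get_state()["eef_pos"])
E
```

```text
[534.45455262 195.71613429 148.69622009]
```

View pics/a.png

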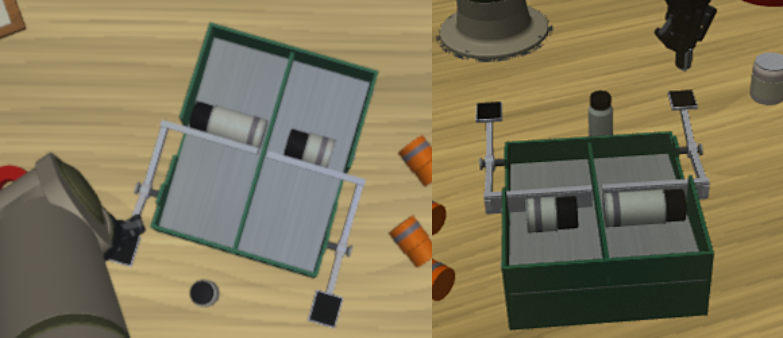

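The fingertips (crop 683,65) hang over the left paddle (683,98), and everything else is untouched. Now I press it.

>>> carry_out:
  moves:
    - [0,0.02,0,0,0,0]
    - [0,0.034,0,0,0,0]
    - [0,0.044,0,0,0,0]
    - [0,0.054,0,0,0,0]
    - [0,0.064,0,0,0,0]
    - [0,0.074,0,0,0,0]
    - [0,0.082,0,0,0,0]
    - [0,0.088,0,0,0,0]
    - [0,0.089,0,0,0,0]
    - [0,0.089,0,0,0,0]
    - [0,0.089,0,0,0,0]
    - [0,0.089,0,0,0,0]

```text
clock: 4.45
eef_pos: [534.8, 195.8, 59.8]
tcp_rot: [-0.589, 0.391, -0.391, 0.59]
ft_force: [-2.1, 1.4, 0.8]
grip_width: -0.1
```

>>> carry_out:
  moves:
    - [0,0,0,0,0,0]
    - [0,0,0,0,0,0]
    - [0,0,0,0,0,0]
    - [0,0,0,0,0,0]
    - [0,0,0,0,0,0]
    - [0,0,0,0,0,0]
    - [0,0,0,0,0,0]
    - [0,0,0,0,0,0]
    - [0,0,0,0,0,0]
    - [0,0,0,0,0,0]
    - [0,0,0,0,0,0]
    - [0,0,0,0,0,0]

```text
clock: 5.95
eef_pos: [534.8, 195.8, 59.8]
tcp_rot: [-0.589, 0.391, -0.391, 0.59]
ft_force: [-0.3, 0.6, 2.3]
grip_width: 0.3
```

```bash
python3 - <<'E'
from h import *
for n in("scene","top"): cv2.imwrite(f"pics/{n}2.png",capture(n)[:,:,::-1])
t=cv2.imread("pics/top2.png")[80:330,120:440]; s=cv2.imread("pics/scene2.png")[120:370,200:460]
cv2.imwrite("pics/b.png",np.hstack([cv2.resize(t,None,fx=1.35,fy=1.35),cv2.resize(s,None,fx=1.35,fy=1.35)]))
g=get_state();print(g["eef_pos"],g["ft_force"])
E
```

```text
[534.85268584 195.81634866  59.80381594] [-1.02024641  0.40397018  2.11718972]
```

View pics/b.png

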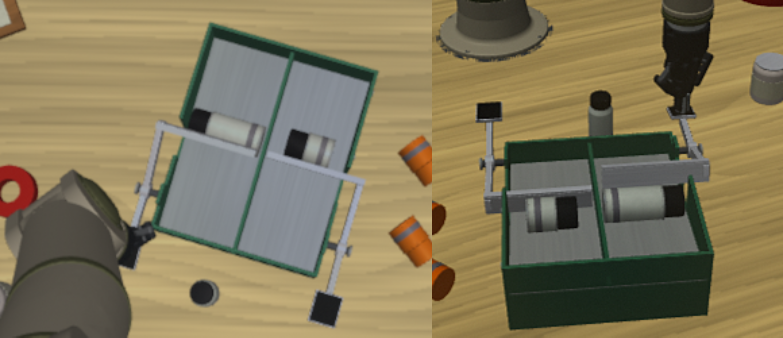

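The gate rose only part way and the can still waits at (233,130) in the left half. I'll check where the tip and paddle really are.

```bash
python3 - <<'E'
from h import *
S=camera_info("scene");T=camera_info("top")
print("tip1",proj(S,[534.5,195.7,148.7]),"tip2",proj(S,[534.8,195.8,59.8]),"paddle rest",proj(S,[535,196,109.5]),"top tip2",proj(T,[534.8,195.8,59.8]))
s1=cv2.imread("pics/scene1.png")[150:230,355:435]; s=cv2.imread("pics/scene2.png")[150:230,355:435];t=cv2.imread("pics/top2.png")[200:280,180:260]
cv2.imwrite("pics/c.png",np.hstack([cv2.resize(q,(260*1,260),interpolation=cv2.INTER_CUBIC) for q in (s1,s,t)]))
E
```

```text
tip1 [385.78655464 178.02388263] tip2 [383.89458181 209.78984809] paddle rest [385.10344454 192.40436015] top tip2 [215.02286458 264.87030363]
```

View pics/c.png

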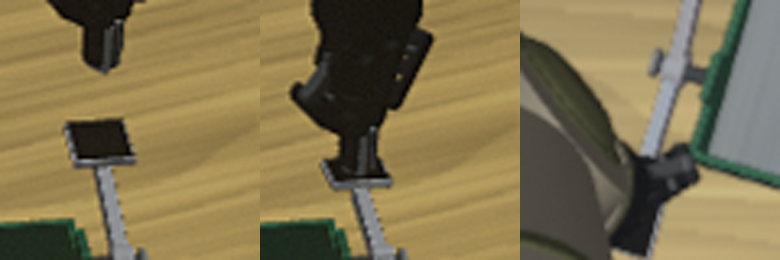

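The seen tip at (387,172) is about 6 px above its predicted row 178, so the real fingertips sit about 17 mm higher than the reported z. The paddle is only about half down, at about 2 N. I press on gently, watching the force.

>>> carry_out:
  moves:
    - [0,0.005,0,0,0,0]
    - [0,0.01,0,0,0,0]
    - [0,0.014,0,0,0,0]
    - [0,0.018,0,0,0,0]
    - [0,0.018,0,0,0,0]
    - [0,0.018,0,0,0,0]
    - [0,0.018,0,0,0,0]
    - [0,0.018,0,0,0,0]
    - [0,0.018,0,0,0,0]
    - [0,0.018,0,0,0,0]
    - [0,0.018,0,0,0,0]
    - [0,0.018,0,0,0,0]

```text
clock: 7.55
eef_pos: [534.9, 195.9, 41.8]
tcp_rot: [-0.589, 0.391, -0.391, 0.59]
ft_force: [-0.2, 0.5, 4.8]
grip_width: -0.1
```

```bash
cat > look.py <<'E'
from h import *
import sys
k=sys.argv[1]
for n in("scene","top"): cv2.imwrite(f"pics/{n}{k}.png",capture(n)[:,:,::-1])
t=cv2.imread(f"pics/top{k}.png")[80:330,120:440]; s=cv2.imread(f"pics/scene{k}.png")[120:370,200:460]
cv2.imwrite(f"pics/v{k}.png",np.hstack([cv2.resize(q,None,fx=1.35,fy=1.35) for q in (t,s)]))
g=get_state();print(g["clock"],g["eef_pos"],g["ft_force"])
E
python3 look.py 3
```

```text
7.65 [534.89332384 195.84425852  41.81001596] [-1.62741192 -0.67881708  4.74297262]
```

View pics/v3.png

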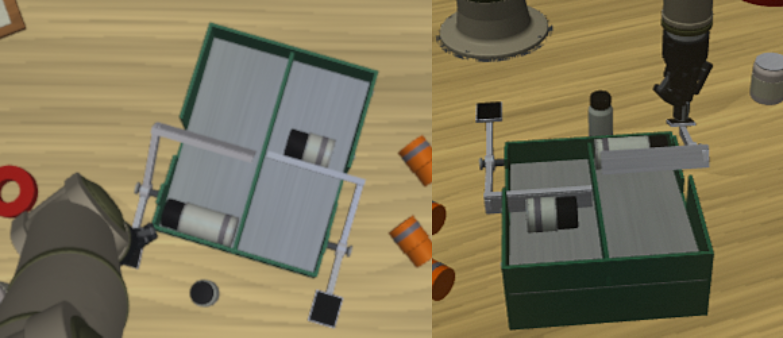

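The long can is at the front stop (205,222), and the short can is still behind its gate (310,147). Now I let go slowly.

>>> carry_out:
  moves:
    - [0,-0.008,0,0,0,0]
    - [0,-0.016,0,0,0,0]
    - [0,-0.024,0,0,0,0]
    - [0,-0.032,0,0,0,0]
    - [0,-0.042,0,0,0,0]
    - [0,-0.052,0,0,0,0]
    - [0,-0.065,0,0,0,0]
    - [0,-0.085,0,0,0,0]
    - [0,-0.11,0,0,0,0]
    - [0,-0.14,0,0,0,0]
    - [0,-0.16,0,0,0,0]
    - [0,-0.16,0,0,0,0]

```text
clock: 9.15
eef_pos: [535.3, 195.9, 203.5]
tcp_rot: [-0.588, 0.391, -0.391, 0.59]
ft_force: [0.8, 0.8, 0.2]
grip_width: 0.1
```

>>> carry_out:
  moves:
    - [0,0,0,0,0,0]
    - [0,0,0,0,0,0]
    - [0,0,0,0,0,0]
    - [0,0,0,0,0,0]

```text
clock: 9.65
eef_pos: [535.2, 195.9, 203.1]
tcp_rot: [-0.588, 0.391, -0.391, 0.59]
ft_force: [-0.5, 1.1, -0.0]
grip_width: -0.4
```

```bash
python3 look.py 4; python3 - <<'E'
from h import *
S=camera_info("scene");s=cv2.imread("pics/scene4.png")
print("paddle L scene",blob(s,(370,182,402,202)),"R",blob(s,(228,190,258,212)))
T=camera_info("top");t=cv2.imread("pics/top4.png")
# dispenser frame from the two rest paddles
L=np.array([534.9,195.7]);R=np.array([444.6,-121.1]);y=(L-R)/np.linalg.norm(L-R);x=np.array([y[1],-y[0]]);o=(L+R)/2+.215*1000*x
h=cv2.cvtColor(t,cv2.COLOR_BGR2HSV)
for u,z in(((269,244),61),((350,189),85)):
    p=onz(T,u,z)[:2]-o; print(u,"disp",(p@x).round(1),(p@y).round(1))
E
```

```text
9.75 [535.27549837 195.86505248 203.29243959] [ 0.87670024  0.29740962 -0.16155881]
paddle L scene (array([385.29120879, 192.63186813]), array([  6,   5,  20,  12, 182], dtype=int32)) R (array([242.02094241, 201.58638743]), array([  6,   6,  17,  12, 191], dtype=int32))
(269, 244) disp -137.0 64.7
(350, 189) disp 27.9 -72.1
```

View pics/v4.png

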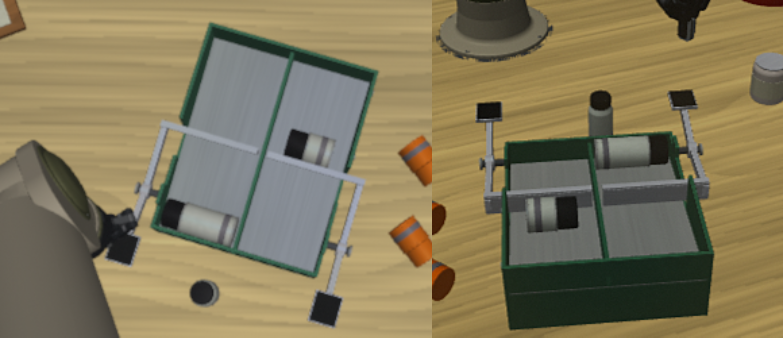

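The long can rests at dispenser x ≈ -137 mm and the short can at +28 mm. Both paddles are back at their starting pixels, and the tool is clear. Handing in.

```bash
python3 -c "
from station import *
print(close_job())"
```

```text
the job is handed in; nothing more can be done
None
```

I let the long can out by pressing the left paddle with the shut fingertips. It rolled to the front stop, I released the paddle slowly, and the job is handed in at about 9.8 s.

**Last checks:**
- **Long can:** it lies at the front stop, at x ≈ -137 mm in the dispenser's frame (expected -138).
- **Short can:** it is still behind its gate, at x ≈ +28 mm.
- **Rockers:** both paddles are back at their starting pixels to within 0.1 px in the scene view, so both gates are shut.
- **Robot:** the tool hangs at z ≈ 203 mm, well above the paddle, with no contact force beyond noise.
- **Bystanders:** the standing can and the paint tin look unmoved in the last crops. I did not measure any bystander, and the carton and tape roll were outside those crops.

**What disagreed:** the fingertips appeared about 17 mm higher in the scene view than the reported TCP height. The first press, to a reported z of 60 mm, therefore lifted the gate only part way and the can stayed put. Pressing 18 mm further, at about 5 N, released it.

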